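Feel along the trimmed edge of a moulded panel

ROBOT

A 7-joint arm with a two-finger parallel gripper is mounted at the origin on the work surface. World frame = base frame: x ahead of the robot, y to its left, z up, the work surface at z = 0. Lengths are in m, angles in rad, forces in N, time in s.
With the tool pointing down it reaches from about 0.4 to 0.85 m from the base axis. Payload 4.5 kg.
Tool frame: the origin (TCP) lies at the very end of the fingers, on their centre line; the grasp point (between the pads) lies 19 mm behind it (r.pinch_z is the distance from the TCP to the grasp point, in m); x points along the fingers, y is the direction in which the jaws open and shut, and the axes are right-handed (so a half turn about x gives the same grasp; the last joint's range is limited). The gripper opens to 85 mm and grips with 20 to 120 N. Pads are 22 mm wide; open, the fingers measure 114 mm over their backs; the gripper's body (76 mm by 85 mm) begins 54 mm behind the grasp point. The pads swing forward as they close: fully open they stand 13 mm farther back than shut.
Start: joints at [-1.14, 0.689, -0.195, 1.565, 0.157, 0.902, -0.215], TCP at [0.242, 0.576, 0.231] pointing down, gripper open.
Joint ranges: [-3.01, 3.01], [-0.46, 2.08], [-1.47, 1.51], [0.13, 2.56], [-1, 4.14], [0.04, 2.09], [-2.66, 2.66]. Speed limits (rad/s): [2.57, 2.57, 3.14, 3.14, 3.14, 3.14, 3.14].

INTERFACE

Orientations are given as a unit quaternion [x, y, z, w].
In Python, from rig import r gives the robot as it stands.
- The arm moves only by the shell command python3 -m jog 'ROWS'. ROWS is JSON, a list that holds one entry, the list of rows, each a list of 7 numbers: the turn, a rotation vector about the tool's x, y, z in degrees, then the shift along the tool's x, y, z in units of 50 mm (1.0 is 50 mm), then the opening, from 0 (shut) to 1 (fully open). In form: [[[wx, wy, wz, tx, ty, tz, claw], ...]]. A call has exactly 8 rows; each row shifts and turns the pose as measured when the row begins, along the tool's axes as they then stand; what a row does not reach is not made up. A row lasts 1/10 s, in which the tool goes at most 50 mm and 8.59 degrees, less where a joint would pass 70% of its speed; a pose out of reach is approached as far as the arm can. A call is refused whole if a number of a shift passes 1 or a number of a turn 8.59, either way. A call with a gripper value outside its range is refused whole. The fingers move at their own pace and stop on an object; the grip force is fixed at half the most. Time passes only in rows, so rows that do not move let the fingers close, or fill a call up. It gives the time, the measured TCP pose, the force and the opening at its end, in the units of the state.
- r.sense(): the state, without advancing time (a new reading comes with each control period).
- r.grab_frame(name): name is "side" or "top"; returns a dict with "color" (384x512x3 uint8, red, green, blue), "intrinsics" (3x3 intrinsics, pixels), "extrinsics" (4x4, takes a point from world to camera coordinates). Camera axes: x right, y up, looking along -z (the intrinsics and any distortion apply to the point x, -y, -z); pixel columns grow to the right and rows downward; lengths in m; the calibration is good to about 2 mm. A picture is of the moment at which its call begins. There is no depth.
- r.close_job(): hands the job in, once; it reports no verdict.
The state is a dict: "time": time; "joints": joint angles; "dq": joint speeds; "joint_torque": joint torques, N m; "position": TCP position; "ee_rot": TCP orientation; "wrist_force": force on the tool from outside, world axes, zero at the start; "torque": the same for the moment, N m; "opening": opening from 0.0 (shut) to 1.0 (fully open).
Only numpy, scipy, OpenCV 4.12 (cv2) and the standard library are available. Lean on these libraries where they do the work, as an engineer would, in place of code of your own. Each camera call takes 0.05 s, during which the arm holds its last target.

TASK

Check the trimmed standing edge of the moulded panel by touch: run the fingertips along the top of the edge from the blue-taped end to the other end, touching lightly all the way, then lift clear. The panel rides loose on sprung pads, so do not press hard, and do not shove, tip, grip or lift it. Leave everything else as it stands.

Things in the scene. Friction and masses are not known exactly. Their poses are not given: they have to be found in the camera images.
- panel: cream moulded panel, 190 x 260 mm, 0.9 kg, loose on four sprung pads. Origin: centre of its underside, 45 mm above the table; y along its length from the blue-taped to the untaped end, x away from the standing edge, z up. Flat skin 23 mm above the origin; black duct collar on it, 90 mm wide, top at 58 mm. Pressed on the edge it gives about 1 mm per 1.2 N, up to about 10 mm, and springs back.
- fixture: aluminium base plate 270 x 340 x 12 mm fixed on the table, with four sprung rubber-topped rest pads under the panel and four thin locating posts 64 mm high that leave the panel 4 mm of play. Origin: centre of its underside, on the table; same axes as the panel.
- edge_start (a point): start of the trace, on the top of the standing edge at the middle of the blue tape, which covers the last 30 mm of the edge. The edge is an upright flange 240 mm long, 5 mm thick, along the panel's -x side, with a rounded bare amber top 6 mm wide. Axes as the panel's
- edge_1 (a point): point on the top of the standing edge, 70 mm before the middle; axes as the panel's (y along the edge from the taped end to the other)
- edge_2 (a point): point on the top of the standing edge, 35 mm before the middle; axes as the panel's (y along the edge from the taped end to the other)
- edge_3 (a point): highest point of the edge's top, at the middle of its length, 80 mm above the panel's origin. From here the top curves smoothly both ways: at each end (120 mm off) it is 12 mm lower and lies 20 mm towards the panel's +x
- edge_4 (a point): point on the top of the standing edge, 35 mm past the middle; axes as the panel's (y along the edge from the taped end to the other)
- edge_5 (a point): point on the top of the standing edge, 70 mm past the middle; axes as the panel's (y along the edge from the taped end to the other)
- edge_end (a point): point on the top of the standing edge, 105 mm past the middle, 15 mm short of the untaped end; axes as the panel's (y along the edge from the taped end to the other)
- sanding_block: cork sanding block 45 x 80 x 28 mm lying on the panel's skin; origin: centre of its underside
- mixing_stick: flat wooden mixing stick 18 x 140 x 4 mm lying on the panel's skin beside the edge; origin: centre of its underside
- bucket: open white plastic bucket, 158 mm across, 140 mm high, on the table; origin: centre of its underside
- mixing_cup: small white plastic cup, 68 mm across, 85 mm high; origin: centre of its underside
- dosing_bottle: clear plastic dosing bottle, 74 mm across, 189 mm high with its measuring neck; origin: centre of its underside
- tape_roll: roll of blue tape lying flat, 94 mm across, 25 mm high; origin: centre of its underside
- laminating_brush: flat brush with wooden handle, 190 mm long, lying on the table; origin: on the underside, x towards the bristles
- roller: small ribbed aluminium laminating roller with grey handle, 210 mm long, lying on the table; origin: on the underside, 70 mm from the handle's end, x towards the roller

How it is judged:
By the outcome, as a careful person would: the job done as asked, in the order asked, and still so for the second after the job is handed in, with the robot touching nothing.
It also fails if it takes over 46 s, if anything falls off the work surface, if the arm or the gripper's body presses on something with over 40 N, if the wrist force passes 120 N, or if a joint passes its speed limit or range.

## Working session

There is one attempt and no reset: what is moved stays moved. The work goes in short steps, Python scripts to look and compute and a shell command to move; the robot and the scene stay as the last step left them, time stands still between calls to the robot, and variables do not carry over. Pictures are saved under pics/ and viewed, and the job is handed in when it is done.

```bash
ls; mkdir -p pics
cat > h.py <<'E'
import numpy as np,cv2
from rig import r
def grab(n,f):
    d=r.grab_frame(n); cv2.imwrite('pics/'+f,d['color'][:,:,::-1]); np.savez('pics/'+f[:-4]+'.npz',**{k:np.array(d[k]) for k in ('color','intrinsics','extrinsics')}); return d
E
python3 - <<'E'
from h import *
for n in('side','top'):
    d=grab(n,n+'0.png'); print(d.keys(),d['intrinsics'],d['extrinsics'])
print(r.sense())
E
```

```text
pics
dict_keys(['color', 'intrinsics', 'extrinsics']) [[374.07478373   0.         256.74272702]
 [  0.         374.07478373 191.68957058]
 [  0.           0.           1.        ]] [[ 0.95611578 -0.29265638  0.0139591  -0.47411492]
 [ 0.20103764  0.68996261  0.69536714 -0.18414625]
 [-0.21313489 -0.66204519  0.71851909 -1.04378896]
 [ 0.          0.          0.          1.        ]]
dict_keys(['color', 'intrinsics', 'extrinsics']) [[361.17035493   0.         254.48482026]
 [  0.         361.17035493 195.36205647]
 [  0.           0.           1.        ]] [[-0.0142832  -0.9996654   0.02156578  0.01286718]
 [ 0.99835029 -0.01305821  0.0559122  -0.52207004]
 [-0.05561188  0.02232881  0.99820276 -1.06551051]
 [ 0.          0.          0.          1.        ]]
{'time': 0.1, 'joints': array([-1.14020273,  0.68992627, -0.19449903,  1.56623015,  0.15730989,
        0.9025243 , -0.21507468]), 'dq': array([-1.02025443e-03, -4.03566693e-03,  6.84650610e-04, -3.24822085e-04,
       -1.38867017e-03,  3.77742496e-05,  4.97488975e-04]), 'joint_torque': array([-3.42069026e-03, -5.40596616e+01, -1.27129935e+00, -1.58985239e+01,
        9.38245619e-03,  4.43444806e-03, -7.41696795e-06]), 'position': array([0.24136826, 0.5758759 , 0.23055003]), 'ee_rot': array([ 0.13874155,  0.69330961, -0.13993417,  0.69317458]), 'wrist_force': array([ 0.66258692,  1.2032067 , -0.33248701]), 'torque': array([ 0.00946629,  0.01386794, -0.0325138 ]), 'opening': 1.0004884669635632}
```

View pics/side0.png

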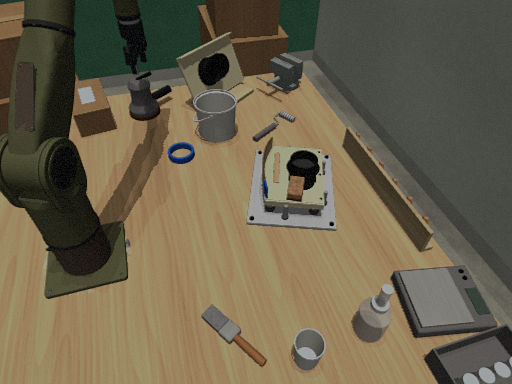

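View pics/top0.png

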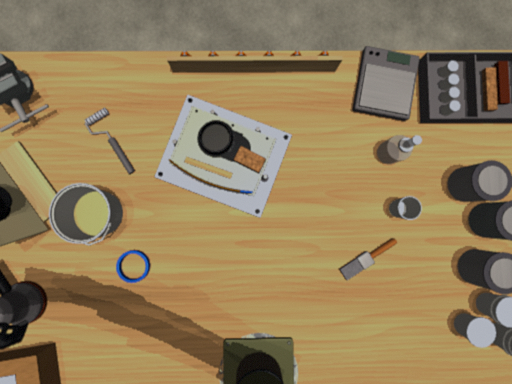

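Run:
```python
import cv2
a=cv2.imread('pics/top0.png')[85:225,145:305]; cv2.imwrite('pics/topc.png',cv2.resize(a,None,fx=5,fy=5,interpolation=cv2.INTER_CUBIC)[:600])
a=cv2.imread('pics/side0.png')[130:240,235:355]; cv2.imwrite('pics/sidec.png',cv2.resize(a,None,fx=5,fy=5,interpolation=cv2.INTER_CUBIC))
```

```text
(no output)
```

View pics/topc.png

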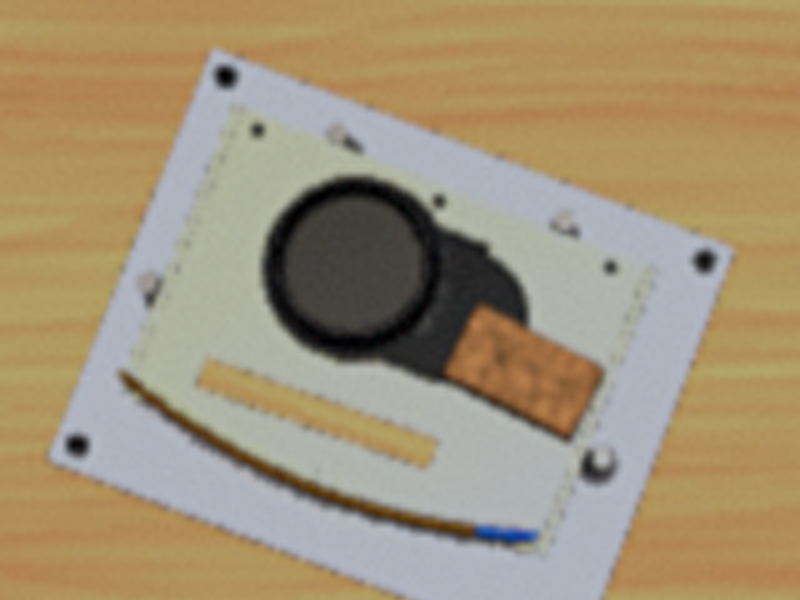

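View pics/sidec.png

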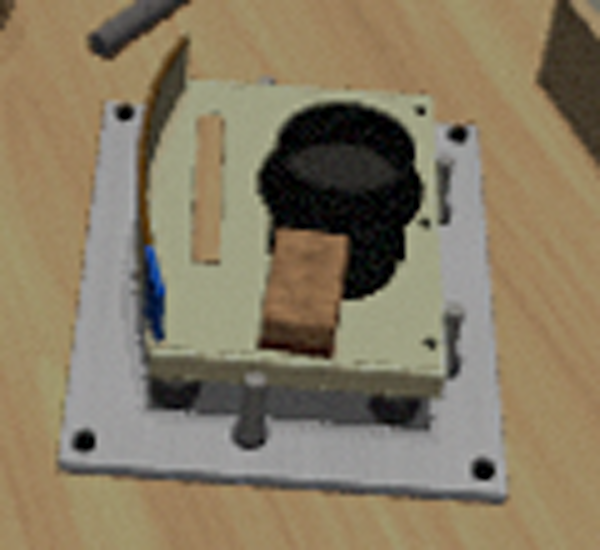

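```bash
cat >> h.py <<'E'
def cast(d,uv,z):
    K=d['intrinsics'];E=d['extrinsics'];R=E[:3,:3];t=E[:3,3]
    C=-R.T@t
    uv=np.atleast_2d(uv).astype(float)
    c=np.c_[(uv[:,0]-K[0,2])/K[0,0],-(uv[:,1]-K[1,2])/K[1,1],-np.ones(len(uv))]
    w=c@R; s=(np.asarray(z)-C[2])/w[:,2]
    return C+w*s[:,None]
def proj(d,P):
    K=d['intrinsics'];E=d['extrinsics']; c=np.atleast_2d(P)@E[:3,:3].T+E[:3,3]
    return np.c_[K[0,0]*c[:,0]/-c[:,2]+K[0,2],K[1,1]*-c[:,1]/-c[:,2]+K[1,2]]
E
python3 - <<'E'
from h import *
t=np.load('pics/top0.npz');s=np.load('pics/side0.npz')
ct=lambda p:(np.array(p)+.5)/5-.5+[145,85]
cs=lambda p:(np.array(p)+.5)/5-.5+[235,130]
def show(n,P): print(n,np.round(P*1000,1).tolist(), 'mean',np.round(P.mean(0)*1000,1))
def yaw(a,b): v=b-a; return np.degrees(np.arctan2(v[1],v[0]))
# panel skin corners: order (-x? ) A=untaped far, B=taped far, C=taped near, D=untaped near
P=cast(t,ct([[235,106],[655,267],[548,552],[132,365]]),.068); show('panel top',P)
print(yaw(P[1],P[0])-90,yaw(P[2],P[3])-90,yaw(P[2],P[1]),yaw(P[3],P[0]),np.linalg.norm(P[1]-P[0]),np.linalg.norm(P[1]-P[2]))
F=cast(t,ct([[225,76],[705,261],[77,445]]),.012); show('bolts top',F); print('ctr',(F[1]+F[2])/2, yaw(F[1],F[0])-90,yaw(F[2],F[0]))
G=cast(s,cs([[125,112],[458,133],[484,468],[84,440]]),.012); show('bolts side',G);print(yaw(G[3],G[0])-90,yaw(G[2],G[1])-90)
Q=cast(s,cs([[425,95],[443,378],[150,350]]),.068); show('panel side',Q)
# blue & amber masks
for d,n,box in((t,'top',(160,155,260,200)),(s,'side',(255,130,280,205))):
    im=d['color'];hsv=cv2.cvtColor(im,cv2.COLOR_RGB2HSV);x0,y0,x1,y1=box
    sub=hsv[y0:y1,x0:x1]
    m=(sub[...,0]>100)&(sub[...,0]<130)&(sub[...,1]>120)
    v,u=np.nonzero(m);print(n,'blue',len(u),u.mean()+x0,v.mean()+y0,u.min()+x0,u.max()+x0,v.min()+y0,v.max()+y0)
    m=(sub[...,0]<25)&(sub[...,1]>110)&(sub[...,2]<150)
    for k in range(x0,x1,5) if n=='top' else range(y0,y1,5):
        l=np.nonzero(m[:,k-x0] if n=='top' else m[k-y0])[0]
        print(k,(l+(y0 if n=='top' else x0)).tolist(),end=';')
    print()
E
```

```text
panel top [[779.1, 183.8, 68.0], [683.3, -56.1, 68.0], [520.3, 7.7, 68.0], [629.9, 242.9, 68.0]] mean [653.1  94.6  68. ]
-21.75606381355813 -24.994540544195843 -21.359255198503796 -21.599649235109414 0.2582593026336255 0.17511629224685232
bolts top [[814.9, 198.2, 12.0], [698.8, -91.2, 12.0], [591.2, 287.3, 12.0]] mean [701.6 131.4  12. ]
ctr [0.64500928 0.09807012 0.012     ] -21.861309467345748 -21.7268231243138
bolts side [[595.1, 289.6, 12.0], [818.0, 201.1, 12.0], [704.0, -87.9, 12.0], [479.0, 1.0, 12.0]] mean [649.  100.9  12. ]
-21.92339676981628 -21.5184144268422
panel side [[777.5, 186.2, 68.0], [681.9, -58.0, 68.0], [523.0, 11.8, 68.0]] mean [660.8  46.7  68. ]
top blue 25 245.4 191.36 240 251 190 192
160 [];165 [];170 [160, 161];175 [164, 165];180 [168];185 [171];190 [174];195 [176, 177];200 [179, 180];205 [181, 182];210 [183, 184];215 [185, 186];220 [186, 187];225 [188];230 [189];235 [155, 156, 157, 158, 159, 160, 190];240 [162, 163];245 [155, 156, 157, 158, 162, 163, 164, 165];250 [157, 158, 164, 166, 167, 168];255 [164, 169, 170];
side blue 49 265.16326530612247 186.87755102040816 259 267 152 197
130 [272, 273];135 [];140 [258, 269, 270];145 [266, 267];150 [264, 265];155 [264];160 [263];165 [263];170 [263];175 [263, 264];180 [];185 [];190 [];195 [];200 [];
```

Run:
```python
from h import *
t=np.load('pics/top0.npz');s=np.load('pics/side0.npz')
c0=np.array([.647,.0995]);th=np.radians(-21.75)
ex=np.array([np.cos(th),np.sin(th)]);ey=np.array([-np.sin(th),np.cos(th)])
def loc(d,uv):
    z=np.full(len(uv),.12)
    for _ in range(6):
        P=cast(d,uv,z); y=(P[:,:2]-c0)@ey; z=.125-.012*np.clip(y/.12,-1.1,1.1)**2
    return P,(P[:,:2]-c0)@ex,y
T=[(170,160.5),(175,164.5),(180,168),(185,171),(190,174),(195,176.5),(200,179.5),(205,181.5),(210,183.5),(215,185.5),(220,186.5),(225,188),(230,189),(235,190),(240,190.6),(245.4,191.4),(251,192)]
S=[(272.5,130),(269.5,140),(266.5,145),(264.5,150),(264,155),(263,160),(263,165),(263,170),(263.5,175)]
for n,d,uv in(('top',t,T),('side',s,S)):
    P,x,y=loc(d,np.array(uv,float))
    for a,b,p in zip(x,y,P): print(n,round(y.size and b*1000,1),round(a*1000,1),'base x',round((a-.020*(b/.12)**2)*1000,1))
# tips of blue: tape
im=t['color'][186:195,236:256];print(im[...,2].astype(int)-im[...,0])
im=s['color'][170:202,258:274];print(im[...,2].astype(int)-im[...,0])
```

```text
top 114.7 -80.8 base x -99.1
top 97.4 -86.3 base x -99.5
top 80.7 -90.5 base x -99.5
top 64.8 -93.3 base x -99.1
top 49.1 -96.1 base x -99.4
top 33.9 -97.6 base x -99.2
top 18.4 -100.4 base x -100.8
top 3.9 -100.6 base x -100.6
top -10.6 -100.8 base x -101.0
top -24.9 -101.0 base x -101.9
top -38.4 -98.7 base x -100.7
top -52.2 -97.6 base x -101.4
top -65.6 -95.2 base x -101.2
top -79.1 -92.8 base x -101.5
top -92.2 -89.4 base x -101.2
top -106.5 -86.0 base x -101.8
top -121.2 -81.9 base x -102.3
side 160.7 -76.4 base x -112.3
side 95.9 -83.1 base x -95.9
side 63.5 -91.1 base x -96.7
side 34.8 -95.7 base x -97.4
side 9.2 -95.5 base x -95.7
side -14.6 -97.0 base x -97.3
side -36.5 -95.4 base x -97.2
side -57.1 -93.9 base x -98.4
side -76.5 -91.0 base x -99.1
[[  5   3   5   6   5   5   5   5   5   6   6   5   6   6   6   5   6   8
    6   3]
 [  6   4   5   6   4   4   4   5   5   6   6   6   5   5   7   7   7   8
    5  -2]
 [  1   3   3   4   4   4   4   4   5   4   4   4   4   4   6   5   6   8
    3  -8]
 [-31 -22 -13  -6   8  15  15  10   9   7   6   4   4   3   4   6   5   7
   
[... 1878 characters left out ...]
  40 -29 -27 -29 -29 -27 -28]
 [ -1  -2   0  -1  -1  14  40  48  62  42 -28 -30 -26 -28 -27 -27]
 [ -1   0  -1  -1  -1  -4  21  42  53  16 -26 -27 -28 -27 -28 -27]
 [ -2   1  -2   0  -2   0   1  27  56  10 -26 -29 -28 -27 -27 -28]
 [ -1  -1  -2  -1   3   2  -6  26  65  18 -27 -27 -27 -29 -27 -27]
 [ -3  -1   0   0   1   2 -28   2  68  27 -28 -30 -27 -27 -27 -29]
 [ -2   0   1  -2  -1   0 -23  -5  44  30 -27 -28 -28 -27 -30 -27]
 [ -1  -2   1   2   1   0 -24 -35   0 -32 -37 -28 -28 -27 -30 -29]
 [  0  -1  -1   1  -1   3 -24 -31 -29 -36 -32 -25 -21 -27 -27 -29]
 [ -2  -2  -1   0   0   2 -17 -21 -22 -19 -18 -23 -27 -25 -17 -17]
 [  0  -2  -2   1  -1   1  -7 -21 -18 -22 -18 -21 -21 -25 -19 -22]]
```

```bash
cat >> h.py <<'E'
from scipy.spatial.transform import Rotation as Rn
c0=np.array([.647,.0995]);_t=np.radians(-21.75)
_ex=np.array([np.cos(_t),np.sin(_t)]);_ey=np.array([-np.sin(_t),np.cos(_t)])
YAW=np.radians(-22.2); PX=np.array([np.cos(YAW),np.sin(YAW),0]);PY=np.array([-np.sin(YAW),np.cos(YAW),0])
APEX=np.r_[c0-.0975*_ex-.002*_ey,.125]
def edge(s): return APEX+PY*s+PX*.020*(s/.12)**2-np.array([0,0,.012*(s/.12)**2])
def slope(s): return -2*.012*s/.12**2
def tgt(s):  # tool rot: x down-normal, y along tangent (sign set), z
    t=PY+np.array([0,0,slope(s)]);t/=np.linalg.norm(t)
    x=np.cross(t,PX); x=x if x[2]<0 else -x
    return x,t
YS=-1
def rot(s):
    x,t=tgt(s); y=YS*t; return Rn.from_matrix(np.c_[x,y,np.cross(x,y)])
def delta(s,h):
    st=r.sense();R=Rn.from_quat(st['ee_rot']);p=edge(s)+[0,0,h]
    print('shift/50mm',np.round(R.inv().apply(p-st['position'])/.05,3),'turn',np.round((R.inv()*rot(s)).as_rotvec(degrees=True),2))
def stat():
    st=r.sense();R=Rn.from_quat(st['ee_rot']);p=st['position']
    d=p-APEX; s=d@PY; e=p-edge(s)
    print('t %.2f p %s s %.1f lat %.1f dz %.1f F %s op %.2f'%(st['time'],np.round(p*1000,1),s*1e3,(e@PX)*1e3,e[2]*1e3,np.round(st['wrist_force'],2),st['opening']))
E
python3 - <<'E'
from h import *
st=r.sense();print(Rn.from_quat(st['ee_rot']).as_matrix().round(3))
import h
for s in(-.11,0,.105):print(edge(s).round(4))
for ys in(1,-1):
    h.YS=ys;delta(-.112,.04)
stat()
E
```

```text
[[-0.001  0.386  0.922]
 [-0.002  0.922 -0.386]
 [-1.    -0.002  0.   ]]
[0.5297 0.0256 0.1149]
[0.5557 0.1338 0.125 ]
[0.6096 0.2252 0.1158]
shift/50mm [ 1.535 -7.96   9.584] turn [-0.53  0.06 10.67]
shift/50mm [ 1.535 -7.96   9.584] turn [ 1.787e+02  1.669e+01 -9.000e-02]
t 0.10 p [241.4 575.9 230.6] s 290.6 lat -575.3 dz 175.9 F [ 0.66  1.2  -0.33] op 1.00
```

```bash
sed -i 's/^YS=-1/YS=1/' h.py; python3 -m jog '[[[0,0,0,0,-0.6,0.75,0],[0,0,0,0,-0.6,0.75,0],[0,0,0,0,-0.6,0.75,0],[0,0,0,0,-0.6,0.75,0],[0,0,0,0,-0.6,0.75,0],[0,0,0,0,-0.6,0.75,0],[0,0,0,0,-0.6,0.75,0],[0,0,0,0,-0.6,0.75,0]]]'; python3 -c "
from h import *
stat();delta(-.112,.04)"
```

```text
time: 0.9
position: [0.426, 0.2354, 0.226]
ee_rot: [0.134, 0.697, -0.133, 0.692]
wrist_force: [1.8, 0.8, 0.0]
opening: 0.001
t 0.90 p [426.  235.4 226. ] s 45.1 lat -161.3 dz 102.7 F [1.75 0.83 0.02] op 0.00
shift/50mm [ 1.405 -3.168  3.503] turn [ 0.42 -0.46 10.6 ]
```

```bash
python3 -m jog '[[[0,0,0,0,-0.52,0.58,0],[0,0,0,0,-0.52,0.58,0],[0,0,0,0,-0.52,0.58,0],[0,0,0,0,-0.52,0.58,0],[0,0,0,0,-0.52,0.58,0],[0,-0.4,0,0,-0.52,0.58,0],[0,0,5,0,0,0,0],[0,0,5.6,0,0,0,0]]]'; python3 -c "
from h import *
stat();delta(-.112,.04)"
```

```text
time: 1.7
position: [0.536, 0.0099, 0.2231]
ee_rot: [0.2, 0.677, -0.071, 0.704]
wrist_force: [-0.0, 0.0, 0.4]
opening: -0.004
t 1.70 p [536.    9.9 223.1] s -122.1 lat 7.9 dz 110.5 F [-0.03  0.03  0.38] op -0.00
shift/50mm [ 1.385 -0.055 -0.226] turn [ 0.01  0.13 -0.07]
```

```bash
python3 -m jog '[[[0,0,0,0.3,-0.02,-0.05,0],[0,0,0,0.3,-0.02,-0.05,0],[0,0,0,0.3,-0.01,-0.05,0],[0,0,0,0.3,0,-0.05,0],[0,0,0,0.2,0,-0.03,0],[0,0,0,0,0,0,0],[0,0,0,0,0,0,0],[0,0,0,0,0,0,0]]]'
python3 - <<'E'
from h import *
stat();delta(-.112,.02)
for n,(x,y) in(('top',(215,165)),('side',(230,120))):
    d=grab(n,n+'1.png'); cv2.imwrite('pics/%s1c.png'%n,cv2.resize(d['color'][y:y+70,x:x+80,::-1] if n=='top' else d['color'][y:y+90,x:x+80,::-1],None,fx=6,fy=6,interpolation=cv2.INTER_CUBIC))
    p=r.sense()['position']; print(n,proj(d,np.array([p,edge(-.105),edge(0),edge(.105),edge(-.12),edge(.12)])).round(1).tolist())
stat();stat()
E
```

```text
time: 2.5
position: [0.528, 0.0142, 0.1497]
ee_rot: [0.205, 0.677, -0.078, 0.703]
wrist_force: [-0.4, -0.1, 1.1]
opening: 0.003
t 2.50 p [528.   14.2 149.7] s -121.2 lat -0.9 dz 37.0 F [-0.36 -0.13  1.07] op 0.00
shift/50mm [ 0.332  0.124 -0.045] turn [-0.99  0.15  0.04]
top [[252.3, 190.2], [246.0, 190.4], [207.5, 181.2], [173.9, 162.1], [251.8, 190.9], [169.6, 158.7]]
side [[267.0, 178.9], [265.4, 183.4], [263.1, 157.3], [270.1, 139.1], [266.6, 187.8], [271.8, 137.1]]
t 2.60 p [528.2  14.1 149.9] s -121.2 lat -0.6 dz 37.2 F [ 0.32 -0.76 -0.57] op -0.00
t 2.60 p [528.2  14.1 149.9] s -121.2 lat -0.6 dz 37.2 F [ 0.32 -0.76 -0.57] op -0.00
```

View pics/side1c.png

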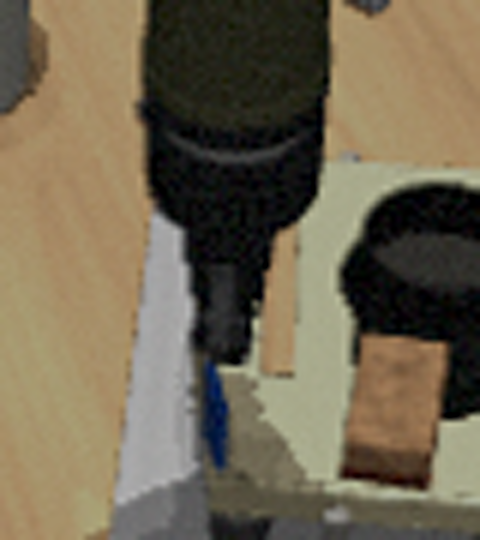

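View pics/top1c.png

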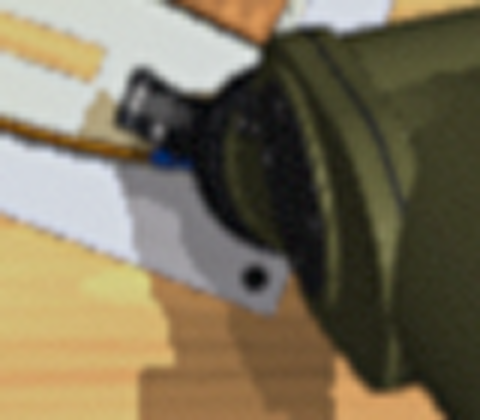

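```bash
python3 -c "
from h import *
delta(-.108,.006)"
```

```text
shift/50mm [ 0.611  0.153 -0.076] turn [-1.    0.19 -0.34]
```

```bash
python3 -m jog '[[[-1,0.2,-0.3,0.1,0.04,-0.03,0],[0,0,0,0.1,0.04,-0.03,0],[0,0,0,0.1,0.04,-0.02,0],[0,0,0,0.1,0.03,-0.01,0],[0,0,0,0.1,0,0,0],[0,0,0,0.08,0,0,0],[0,0,0,0,0,0,0],[0,0,0,0,0,0,0]]]'; python3 -c "
from h import *
stat();delta(-.108,.0)
for i in range(4): r.grab_frame('top');stat()
"
```

```text
time: 3.4
position: [0.5295, 0.029, 0.1208]
ee_rot: [0.197, 0.679, -0.073, 0.704]
wrist_force: [-0.1, -0.7, -0.3]
opening: -0.001
t 3.40 p [529.5  29.  120.8] s -106.9 lat -0.6 dz 5.4 F [-0.14 -0.66 -0.32] op -0.00
shift/50mm [ 0.106 -0.041  0.017] turn [ 0.13  0.04 -0.05]
t 3.45 p [529.5  29.  120.9] s -107.0 lat -0.6 dz 5.4 F [-0.2  -0.05  0.27] op -0.00
t 3.50 p [529.6  29.  121. ] s -106.9 lat -0.5 dz 5.6 F [ 0.26 -0.16 -0.17] op 0.00
t 3.55 p [529.6  28.9 121.2] s -106.9 lat -0.4 dz 5.7 F [ 0.27 -0.2   0.69] op 0.00
t 3.60 p [529.7  28.9 121.2] s -106.9 lat -0.4 dz 5.7 F [-0.65 -0.81 -0.02] op 0.00
```

```bash
python3 -m jog '[[[0,0,0,0.01,0,0,0],[0,0,0,0.01,0,0,0],[0,0,0,0.01,0,0,0],[0,0,0,0.01,0,0,0],[0,0,0,0.01,0,0,0],[0,0,0,0.01,0,0,0],[0,0,0,0.01,0,0,0],[0,0,0,0.01,0,0,0]]]'; python3 -c "
from h import *
stat()
for i in range(4): r.grab_frame('top');stat()
"
```

```text
time: 4.4
position: [0.5303, 0.0294, 0.1174]
ee_rot: [0.197, 0.678, -0.073, 0.704]
wrist_force: [-1.4, 0.5, 0.8]
opening: -0.002
t 4.40 p [530.3  29.4 117.4] s -106.3 lat 0.3 dz 1.9 F [-1.41  0.5   0.8 ] op -0.00
t 4.45 p [530.3  29.4 117.4] s -106.3 lat 0.2 dz 1.8 F [-0.9   0.09 -1.08] op 0.00
t 4.50 p [530.3  29.4 117.4] s -106.3 lat 0.2 dz 1.8 F [ 0.16 -0.15  0.37] op 0.00
t 4.55 p [530.3  29.4 117.5] s -106.3 lat 0.3 dz 1.9 F [-0.46  0.81  0.14] op -0.00
t 4.60 p [530.3  29.3 117.5] s -106.3 lat 0.3 dz 1.9 F [ 1.04 -0.01  0.46] op 0.00
```

```bash
python3 -m jog '[[[0,0,0,0.009,0,-0.004,0],[0,0,0,0.009,0,-0.004,0],[0,0,0,0.009,0,-0.004,0],[0,0,0,0.009,0,-0.004,0],[0,0,0,0.009,0,-0.004,0],[0,0,0,0.009,0,-0.004,0],[0,0,0,0,0,-0.002,0],[0,0,0,0,0,0,0]]]'; python3 -c "
from h import *
stat()
for i in range(6): r.grab_frame('top');stat()
"
```

```text
time: 5.4
position: [0.5297, 0.0297, 0.115]
ee_rot: [0.197, 0.678, -0.073, 0.705]
wrist_force: [0.4, -1.4, 0.9]
opening: -0.0
t 5.40 p [529.7  29.7 115. ] s -106.2 lat -0.4 dz -0.6 F [ 0.4  -1.37  0.93] op -0.00
t 5.45 p [529.7  29.7 115. ] s -106.2 lat -0.4 dz -0.6 F [-0.36 -0.29  1.58] op 0.00
t 5.50 p [529.7  29.7 115. ] s -106.2 lat -0.4 dz -0.6 F [-0.99 -0.39  1.04] op 0.00
t 5.55 p [529.7  29.7 115. ] s -106.2 lat -0.4 dz -0.6 F [ 0.6  -0.14  2.26] op 0.00
t 5.60 p [529.7  29.7 115. ] s -106.2 lat -0.4 dz -0.6 F [ 0.54 -1.13  0.93] op -0.00
t 5.65 p [529.7  29.7 115. ] s -106.2 lat -0.4 dz -0.6 F [ 0.03 -0.91  1.85] op -0.00
t 5.70 p [529.7  29.7 114.9] s -106.2 lat -0.4 dz -0.7 F [ 0.23 -0.45  1.36] op -0.00
```

```bash
python3 -m jog '[[[0,0,0,0.006,0.01,-0.003,0],[0,0,-0.19,0.006,0.04,-0.012,0],[0,0,-0.19,0.004,0.04,-0.012,0],[0,0,-0.19,0,0.04,-0.011,0],[0,0,-0.19,0,0.04,-0.011,0],[0,0,-0.19,0,0.04,-0.011,0],[0,0,-0.19,0,0.04,-0.011,0],[0,0,-0.19,0,0.04,-0.011,0]]]'
cat > m.py <<'E'
from h import *
import sys
F=[];
for i in range(4):
    F.append(r.sense()['wrist_force']); r.grab_frame('top')
F.append(r.sense()['wrist_force']);stat();print('meanF',np.mean(F,0).round(2),'sd',np.std(F,0).round(1))
s=(r.sense()['position']-APEX)@PY
delta(s+.016,-.0015)
E
python3 m.py
```

```text
time: 6.5
position: [0.5309, 0.0436, 0.1165]
ee_rot: [0.188, 0.68, -0.084, 0.703]
wrist_force: [-0.9, -2.3, 1.6]
opening: 0.0
t 6.70 p [531.   44.  116.6] s -92.5 lat -0.8 dz -1.3 F [ 0.82 -0.37  2.28] op 0.00
meanF [-0.2  -1.21  1.51] sd [0.6 0.8 0.5]
shift/50mm [ 0.007  0.323 -0.059] turn [-0.02  0.21 -1.45]
```

```bash
python3 -m jog '[[[0,0,-0.19,0.003,0.04,-0.009,0],[0,0,-0.19,0.003,0.04,-0.009,0],[0,0,-0.19,0.003,0.04,-0.008,0],[0,0,-0.19,0.002,0.04,-0.007,0],[0,0,-0.19,0.002,0.04,-0.007,0],[0,0,-0.19,0.002,0.04,-0.007,0],[0,0,-0.19,0.002,0.04,-0.006,0],[0,0,-0.19,0.002,0.04,-0.006,0]]]'; python3 m.py
```

```text
time: 7.5
position: [0.5335, 0.0588, 0.1176]
ee_rot: [0.178, 0.683, -0.095, 0.701]
wrist_force: [-0.9, -3.6, 2.5]
opening: 0.001
t 7.70 p [533.7  59.2 117.7] s -77.3 lat -0.5 dz -2.4 F [-0.31 -0.76  2.5 ] op -0.00
meanF [-0.39 -2.28  2.7 ] sd [0.3 1.  0.4]
shift/50mm [-0.015  0.324 -0.053] turn [-0.13  0.16 -1.11]
```

```bash
python3 -m jog '[[[0,0,-0.16,-0.003,0.04,-0.008,0],[0,0,-0.16,-0.003,0.04,-0.008,0],[0,0,-0.16,-0.001,0.04,-0.007,0],[0,0,-0.16,0,0.04,-0.006,0],[0,0,-0.16,0,0.04,-0.006,0],[0,0,-0.16,0,0.04,-0.006,0],[0,0,-0.16,0,0.04,-0.006,0],[0,0,-0.16,0,0.04,-0.006,0]]]'; python3 m.py
```

```text
time: 8.5
position: [0.5371, 0.0751, 0.1197]
ee_rot: [0.17, 0.686, -0.104, 0.7]
wrist_force: [-0.3, -3.0, 4.0]
opening: -0.003
t 8.70 p [537.4  75.5 119.8] s -60.9 lat -0.1 dz -2.1 F [ 0.3  -1.41  2.35] op 0.00
meanF [-0.27 -2.21  2.58] sd [0.3 0.5 0.7]
shift/50mm [-0.01   0.322 -0.046] turn [-0.18  0.14 -1.28]
```

```bash
python3 -m jog '[[[0,0,-0.18,-0.001,0.04,-0.01,0],[0,0,-0.18,-0.001,0.04,-0.01,0],[0,0,-0.18,0,0.04,-0.008,0],[0,0,-0.18,0,0.04,-0.008,0],[0,0,-0.18,0,0.04,-0.007,0],[0,0,-0.18,0,0.04,-0.006,0],[0,0,-0.18,0,0.04,-0.005,0],[0,0,-0.18,0,0.04,-0.005,0]]]'; python3 m.py
```

```text
time: 9.5
position: [0.5405, 0.0916, 0.1211]
ee_rot: [0.161, 0.688, -0.114, 0.698]
wrist_force: [-0.7, -2.8, 3.8]
opening: 0.001
t 9.70 p [540.7  92.  121.2] s -44.3 lat -0.8 dz -2.1 F [ 0.09 -0.69  3.79] op -0.00
meanF [-0.58 -1.27  3.17] sd [0.4 0.9 0.6]
shift/50mm [-0.01   0.321 -0.018] turn [-0.23  0.12 -1.28]
```

```bash
python3 -m jog '[[[0,0,-0.18,-0.003,0.04,-0.004,0],[0,0,-0.18,-0.002,0.04,-0.004,0],[0,0,-0.18,-0.001,0.04,-0.004,0],[0,0,-0.18,-0.001,0.04,-0.004,0],[0,0,-0.18,-0.001,0.04,-0.003,0],[0,0,-0.18,-0.001,0.04,-0.002,0],[0,0,-0.18,-0.001,0.04,-0.002,0],[0,0,-0.18,-0.001,0.04,-0.002,0]]]'; python3 m.py
```

```text
time: 10.5
position: [0.5453, 0.1074, 0.1225]
ee_rot: [0.152, 0.69, -0.124, 0.696]
wrist_force: [-2.0, -1.1, 2.1]
opening: -0.001
t 10.70 p [545.6 107.8 122.6] s -27.8 lat -0.6 dz -1.7 F [-0.22 -0.86  2.21] op 0.00
meanF [-0.35 -1.05  2.21] sd [0.8 0.7 0.4]
shift/50mm [-0.002  0.32  -0.006] turn [-0.27  0.07 -1.28]
```

```bash
python3 -m jog '[[[0,0,-0.18,0,0.04,-0.002,0],[0,0,-0.18,0,0.04,-0.002,0],[0,0,-0.18,0,0.04,-0.002,0],[0,0,-0.18,0,0.04,-0.002,0],[0,0,-0.18,0,0.04,-0.001,0],[0,0,-0.18,0,0.04,-0.001,0],[0,0,-0.18,0,0.04,0,0],[0,0,-0.18,0,0.04,0,0]]]'; python3 m.py
```

```text
time: 11.5
position: [0.5509, 0.1226, 0.1229]
ee_rot: [0.143, 0.693, -0.134, 0.694]
wrist_force: [-0.7, -1.1, 1.8]
opening: 0.0
t 11.70 p [551.1 123.  123. ] s -11.7 lat -0.4 dz -1.9 F [ 0.21 -0.75  2.14] op 0.00
meanF [-0.31 -1.09  2.29] sd [0.5 0.2 0.3]
shift/50mm [-0.005  0.32   0.002] turn [-0.32  0.02 -1.2 ]
```

```bash
python3 -m jog '[[[0,0,-0.18,-0.001,0.04,-0.001,0],[0,0,-0.18,-0.001,0.04,-0.001,0],[0,0,-0.18,0,0.04,0,0],[0,0,-0.18,0,0.04,0,0],[0,0,-0.18,0,0.04,0,0],[0,0,-0.18,0,0.04,0,0],[0,0,-0.18,0,0.04,0,0],[0,0,-0.18,0,0.04,0.001,0]]]'; python3 m.py
```

```text
time: 12.5
position: [0.5571, 0.1377, 0.123]
ee_rot: [0.133, 0.695, -0.144, 0.692]
wrist_force: [-1.2, -2.0, 2.4]
opening: 0.001
t 12.70 p [557.3 138.1 123. ] s 4.6 lat -0.2 dz -1.9 F [-0.45 -0.75  2.62] op 0.00
meanF [-0.29 -1.27  2.61] sd [0.7 0.7 0.2]
shift/50mm [-0.007  0.32   0.012] turn [-0.37 -0.01 -1.17]
```

```bash
python3 -m jog '[[[0,0,-0.18,-0.001,0.04,0,0],[0,0,-0.18,-0.001,0.04,0,0],[0,0,-0.18,-0.001,0.04,0,0],[0,0,-0.18,0,0.04,0.001,0],[0,0,-0.18,0,0.04,0.001,0],[0,0,-0.18,0,0.04,0.002,0],[0,0,-0.18,0,0.04,0.002,0],[0,0,-0.18,0,0.04,0.002,0]]]'; python3 m.py
```

```text
time: 13.5
position: [0.5637, 0.1527, 0.1226]
ee_rot: [0.124, 0.696, -0.154, 0.69]
wrist_force: [-0.1, -1.6, 2.6]
opening: 0.006
t 13.70 p [563.9 153.1 122.7] s 21.0 lat -0.3 dz -1.9 F [-1.22 -0.75  1.28] op 0.00
meanF [-0.36 -1.24  2.17] sd [0.5 0.4 0.5]
shift/50mm [-0.007  0.32   0.029] turn [-0.41 -0.05 -1.14]
```

```bash
python3 -m jog '[[[0,0,-0.17,-0.001,0.04,0.002,0],[0,0,-0.17,-0.001,0.04,0.002,0],[0,0,-0.17,0,0.04,0.002,0],[0,0,-0.17,0,0.04,0.003,0],[0,0,-0.17,0,0.04,0.003,0],[0,0,-0.17,0,0.04,0.004,0],[0,0,-0.17,0,0.04,0.004,0],[0,0,-0.17,0,0.04,0.004,0]]]'; python3 m.py
```

```text
time: 14.5
position: [0.5711, 0.1673, 0.1217]
ee_rot: [0.115, 0.698, -0.163, 0.688]
wrist_force: [-0.7, -1.2, 2.7]
opening: 0.002
t 14.70 p [571.3 167.7 121.8] s 37.3 lat -0.3 dz -2.0 F [ 1.03 -0.09  2.77] op 0.00
meanF [ 0.08 -0.75  2.97] sd [0.6 0.6 0.4]
shift/50mm [-0.008  0.321  0.044] turn [-0.44 -0.09 -1.17]
```

```bash
python3 -m jog '[[[0,0,-0.17,-0.002,0.04,0.004,0],[0,0,-0.17,-0.001,0.04,0.004,0],[0,0,-0.17,-0.001,0.04,0.004,0],[0,0,-0.17,0,0.04,0.005,0],[0,0,-0.17,0,0.04,0.005,0],[0,0,-0.17,0,0.04,0.005,0],[0,0,-0.17,0,0.04,0.006,0],[0,0,-0.17,0,0.04,0.006,0]]]'; python3 m.py
```

```text
time: 15.5
position: [0.5793, 0.1816, 0.1205]
ee_rot: [0.106, 0.7, -0.172, 0.685]
wrist_force: [-1.4, -1.2, 2.6]
opening: 0.003
t 15.70 p [579.4 182.  120.6] s 53.7 lat -0.3 dz -2.0 F [-0.92  0.05  1.57] op -0.00
meanF [-0.6  -0.71  2.19] sd [0.6 0.6 0.6]
shift/50mm [-0.007  0.321  0.057] turn [-0.47 -0.13 -1.21]
```

```bash
python3 -m jog '[[[0,0,-0.17,-0.002,0.04,0.006,0],[0,0,-0.17,-0.001,0.04,0.006,0],[0,0,-0.17,0,0.04,0.006,0],[0,0,-0.17,0,0.04,0.007,0],[0,0,-0.17,0,0.04,0.007,0],[0,0,-0.17,0,0.04,0.007,0],[0,0,-0.17,0,0.04,0.007,0],[0,0,-0.17,0,0.04,0.008,0]]]'; python3 m.py
```

```text
time: 16.5
position: [0.5881, 0.1957, 0.1189]
ee_rot: [0.097, 0.701, -0.181, 0.683]
wrist_force: [-0.6, -2.4, 2.9]
opening: -0.002
t 16.70 p [588.4 196.1 119. ] s 70.1 lat -0.1 dz -1.9 F [0.57 0.83 2.29] op 0.00
meanF [-0.11 -0.58  2.61] sd [0.4 1.  0.4]
shift/50mm [-0.006  0.322  0.069] turn [-0.49 -0.17 -1.25]
```

```bash
python3 -m jog '[[[0,0,-0.17,-0.002,0.04,0.007,0],[0,0,-0.17,-0.001,0.04,0.007,0],[0,0,-0.17,0,0.04,0.007,0],[0,0,-0.17,0,0.04,0.007,0],[0,0,-0.17,0,0.04,0.008,0],[0,0,-0.17,0,0.04,0.008,0],[0,0,-0.17,0,0.04,0.009,0],[0,0,-0.17,0,0.04,0.009,0]]]'; python3 m.py
```

```text
time: 17.5
position: [0.5975, 0.2096, 0.1168]
ee_rot: [0.088, 0.703, -0.19, 0.68]
wrist_force: [-1.1, -1.8, 3.1]
opening: 0.001
t 17.70 p [597.7 210.  116.9] s 86.4 lat -0.3 dz -1.9 F [ 0.06 -0.3   2.66] op 0.00
meanF [-0.34 -0.68  2.86] sd [0.5 0.6 0.4]
shift/50mm [-0.005  0.324  0.087] turn [-0.52 -0.21 -1.28]
```

```bash
python3 -m jog '[[[0,0,-0.17,-0.002,0.04,0.009,0],[0,0,-0.17,-0.001,0.04,0.009,0],[0,0,-0.17,0,0.04,0.01,0],[0,0,-0.17,0,0.04,0.01,0],[0,0,-0.17,0,0.04,0.01,0],[0,0,-0.17,0,0.04,0.01,0],[0,0,-0.17,0,0.04,0.011,0],[0,0,-0.17,0,0.04,0.011,0]]]'; python3 m.py
```

```text
time: 18.5
position: [0.6077, 0.2231, 0.1142]
ee_rot: [0.079, 0.704, -0.199, 0.677]
wrist_force: [-0.9, -0.6, 3.9]
opening: -0.001
t 18.70 p [607.9 223.5 114.3] s 102.8 lat -0.3 dz -1.9 F [0.57 0.94 1.83] op 0.00
meanF [-0.01 -0.42  2.42] sd [0.5 0.7 0.8]
shift/50mm [-0.004  0.325  0.101] turn [-0.53 -0.25 -1.3 ]
```

Run:
```python
from h import *
for n,(x,y) in(('top',(145,130)),('side',(235,90))):
    d=grab(n,n+'2.png'); cv2.imwrite('pics/%s2c.png'%n,cv2.resize(d['color'][y:y+80,x:x+120,::-1],None,fx=6,fy=6,interpolation=cv2.INTER_CUBIC))
    p=r.sense()['position']; print(n,(proj(d,np.array([p,edge(.105),edge(.12)]))-[x,y]).round(1).tolist())
stat()
```

```text
top [[29.6, 32.8], [28.9, 32.1], [24.6, 28.7]]
side [[34.8, 49.8], [35.1, 49.1], [36.8, 47.1]]
t 18.80 p [607.9 223.4 114.4] s 102.7 lat -0.2 dz -1.8 F [-0.34  0.86  2.21] op -0.00
```

View pics/side2c.png

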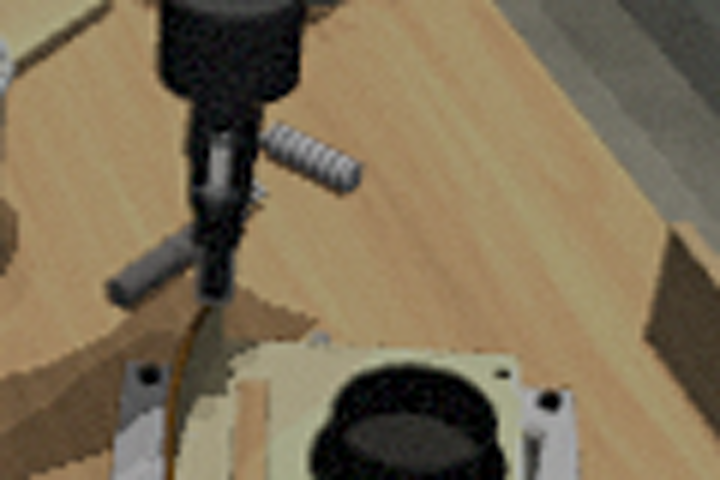

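View pics/top2c.png

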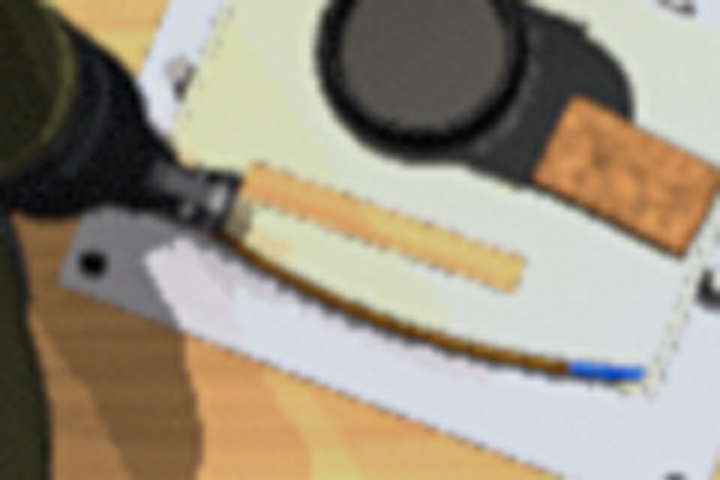

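```bash
python3 -m jog '[[[0,0,-0.17,-0.001,0.04,0.011,0],[0,0,-0.17,0,0.04,0.012,0],[0,0,-0.17,0,0.04,0.012,0],[0,0,-0.1,0,0.02,0.006,0],[0,0,0,0,0,0,0],[0,0,0,0,0,0,0],[0,0,0,0,0,0,0],[0,0,0,0,0,0,0]]]'; python3 m.py
```

```text
time: 19.6
position: [0.6121, 0.2284, 0.113]
ee_rot: [0.075, 0.704, -0.203, 0.676]
wrist_force: [-1.1, -1.1, 3.5]
opening: 0.0
t 19.80 p [612.1 228.4 113. ] s 108.9 lat -0.0 dz -2.1 F [-0.5  -0.07  3.34] op -0.00
meanF [-0.67 -0.56  3.02] sd [0.3 0.4 0.3]
shift/50mm [-0.01   0.325  0.101] turn [-0.56 -0.32 -1.08]
```

```bash
python3 -m jog '[[[0,0,0,-0.03,0,0,0],[0,0,0,-0.06,0,0,0],[0,0,0,-0.12,0,0,0],[0,0,0,-0.3,0,0,0],[0,0,0,-0.5,0,0,0],[0,0,0,-0.5,0,0,0],[0,0,0,-0.3,0,0,0],[0,0,0,0,0,0,0]]]'
python3 - <<'E'
from h import *
stat()
for n in('top','side'):
    d=grab(n,n+'3.png')
    a=np.load('pics/%s0.npz'%n)
    df=np.abs(d['color'].astype(int)-a['color']).sum(2).clip(0,255).astype(np.uint8)
    cv2.imwrite('pics/%s3c.png'%n,np.hstack([cv2.resize(x[90:290,140:340],None,fx=2,fy=2) for x in (d['color'][:,:,::-1],cv2.cvtColor(df,cv2.COLOR_GRAY2BGR))]))
stat()
E
```

```text
time: 20.6
position: [0.6193, 0.2467, 0.2056]
ee_rot: [0.076, 0.705, -0.202, 0.676]
wrist_force: [0.1, 1.0, 0.6]
opening: -0.0
t 20.60 p [619.3 246.7 205.6] s 128.5 lat -6.7 dz 94.3 F [0.14 0.95 0.65] op -0.00
t 20.70 p [618.  245.4 203.2] s 126.9 lat -6.9 dz 91.7 F [-0.69 -0.05 -0.73] op -0.00
```

View pics/top3c.png

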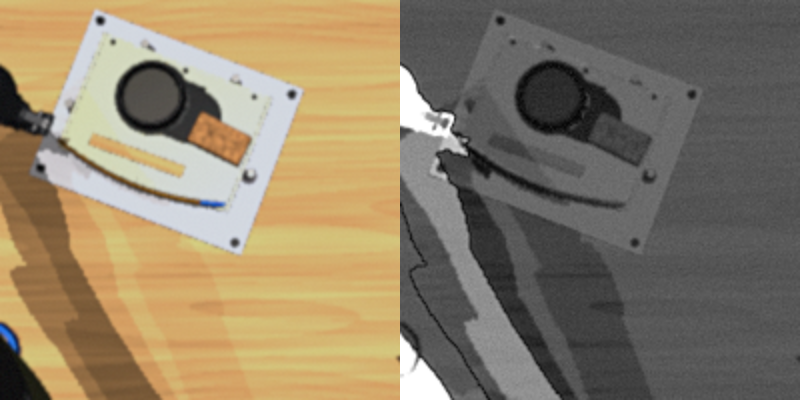

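View pics/side3.png

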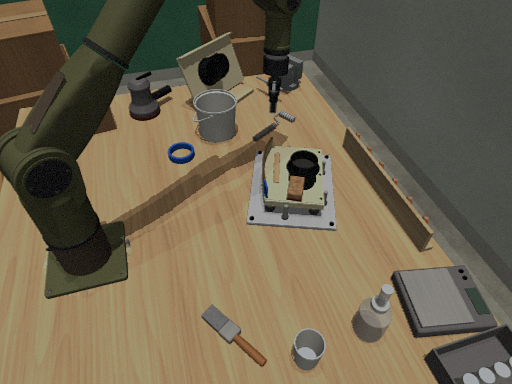

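```bash
python3 -m jog '[[[0,0,0,0,0,0,0],[0,0,0,0,0,0,0],[0,0,0,0,0,0,0],[0,0,0,0,0,0,0],[0,0,0,0,0,0,0],[0,0,0,0,0,0,0],[0,0,0,0,0,0,0],[0,0,0,0,0,0,0]]]'; python3 -c "
from h import *
stat(); print(abs(r.sense()['dq']).max()); print(r.close_job())"
```

```text
time: 21.5
position: [0.6155, 0.2436, 0.1987]
ee_rot: [0.072, 0.708, -0.205, 0.672]
wrist_force: [-0.7, -0.4, 0.2]
opening: -0.002
t 21.50 p [615.5 243.6 198.7] s 124.3 lat -7.6 dz 86.5 F [-0.66 -0.38  0.24] op -0.00
0.0013930148658259371
the job is handed in; nothing more can be done
None
```

I ran the closed fingertips along the top of the standing edge, from the middle of the blue tape to about 109 mm past the middle. I then lifted about 87 mm clear and handed the job in at about 21.5 s.

- **Touch:** At each stop after first contact (roughly every 16 mm), the mean upward force was 1.4–3.2 N. The highest single readings were about 4 N, including about 0.5–1 N of noise. Sideways drag averaged up to about 2.3 N. Force was only read at the stops, so contact between them rests on the steady height of about 2 mm below where contact began.
- **Position:** The picture near the untaped end showed the tips on top of the edge. The two cameras disagreed by about 3–4 mm on where the edge lies sideways, so I steered between them, well within the 22 mm pads.
- **After lifting:** The wrist force was back to noise, and the arm was still. Compared with the first picture from above, the panel, block and stick showed no visible shift. Nothing else in the side picture looked disturbed. No check failed.

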